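Wake and zero the glue scale

ROBOT

A 7-joint arm with a two-finger parallel gripper is mounted at the origin on the work surface. World frame = base frame: x ahead of the robot, y to its left, z up, the work surface at z = 0. Lengths are in m, angles in rad, forces in N, time in s.
With the tool pointing down it reaches from about 0.425 to 0.875 m from the base axis. Payload 4.7 kg.
Tool frame: the origin (TCP) lies between the finger pads; the fingertips stand 14 mm ahead of it and the grasp point (between the pads) lies 5 mm behind it; z points along the fingers, y is the line along which they close (so a half turn about z gives the same grasp; the last joint's range is limited). The gripper opens to 87 mm and grips with 3 to 60 N. Pads are 19 mm wide; open, the fingers measure 117 mm over their backs; the gripper's body (75 mm by 190 mm) begins 51 mm behind the grasp point.
Start: joints at [-1.166, 0.321, -0.07, 1.45, 0.023, 1.371, -0.057], TCP at [0.248, 0.601, 0.237] pointing down, gripper open.
Joint ranges: [-2.86, 2.86], [-0.3, 2.09], [-1.38, 1.24], [0.06, 2.45], [-1.56, 4.7], [0.09, 2.05], [-2.69, 2.69]. Speed limits (rad/s): [2.57, 2.57, 3.14, 3.14, 3.14, 3.14, 3.14].

INTERFACE

Orientations are given as a rotation vector (axis times angle).
In Python, from bench import ctrl gives the robot as it stands.
- The arm moves only by the shell command python3 -m inch 'ROWS' [OPENING] [FORCE]. ROWS is JSON, a list of rows, each a list of 6 numbers: the shift along the world's x, y, z in mm, then the turn, a rotation vector about the world's x, y, z in degrees. In form: [[tx, ty, tz, rx, ry, rz], ...]. A call has 1 to 20 rows; each row is the pose to reach, as a shift and turn from the pose commanded when the call began; what a row does not reach only later rows make up. A row lasts 1/8 s, in which the tool goes at most 62.5 mm and 10.7 degrees, less where a joint would pass 70% of its speed; a pose out of reach is approached as far as the arm can. A call with a gripper value outside its range is refused whole. OPENING is the finger opening in mm, from 0 to 87, set as the call begins (- or left out, the last holds). The fingers move at their own pace and stop on an object; FORCE is the grip in N (left out, the last holds). Time passes only in rows, so rows that repeat a pose let the fingers close. It gives the time, the measured TCP pose, the force, the opening and the grip force at its end, in the units of the state.
- ctrl.get_state(): the state, without advancing time (a new reading comes with each control period).
- ctrl.get_image(name): name is "scene" or "top" or "wrist"; returns (picture, depth): 480x640x3 uint8, red, green, blue; 480x640 float32, m along the optical axis (not along the pixel's ray), 0 where there is no reading.
- ctrl.camera_params(name): a dict with "mtx" (3x3 intrinsics, pixels), "T" (4x4, takes a point from camera to world coordinates). Camera axes: x right, y down, z forward; pixel columns grow to the right and rows downward; lengths in m; the calibration is good to about 2 mm. A picture is of the moment at which its call begins: read the wrist's pose just before it. camera_params takes no time and is no camera call; for the wrist camera it gives the pose at the moment of the call.
- ctrl.close_job(): hands the job in; it is judged then, once.
The state is a dict: "time": time; "joint_positions": joint angles; "qd": joint speeds; "joint_torque": joint torques, N m; "position": TCP position; "tool_rot": TCP orientation; "ft_force": force on the tool from outside, world axes, zero at the start; "torque": the same for the moment, N m; "grip_width": opening from 0.0 (shut) to 1.0 (fully open); "grip_force": force on a finger pad.
Only numpy, scipy, OpenCV 4.12 (cv2) and the standard library are available. Lean on these libraries where they do the work, as an engineer would, in place of code of your own. Each camera call takes 0.05 s, during which the arm holds its last target. There are 200 camera calls.

TASK

The empty glue cup is standing on the bench scale, ready for a mix to be weighed into it. Get the scale ready with light fingertip presses: first its power key, then its unit key to change it over to grams, then its zero key to take off the cup's weight, each pressed down and let up again before the next. Do not press the hold key, keep off the weighing pan and the cup so that the zero is true, and leave the scale and everything around it standing where it is.

Things in the scene. Friction and masses are not known exactly. Their poses are not given: they have to be found in the camera images.
- scale: Bench scale, 2.2-2.9 kg, on rubber feet: pale case 270 mm deep (x), 230 wide (y), steel pan behind, black keypad panel in front sloping up 10 degrees from its front edge (32 mm high). Below its display a row of four raised grey keys, left to right: unit, hold, zero, power. Origin: centre of underside. +x from keypad to back, +y left of someone facing the keypad; keypad roughly faces the robot.
- pan: The scale's square steel weighing pan, 165 mm (x) by 215 mm (y), 8 mm thick, fixed to the scale. Origin: centre of its underside, 68 mm above the bench (top at 76 mm). Its front edge is about 78 mm behind the middle of the key row. To be left untouched.
- key_power_top (a point): Centre of the top of the power key: round, 24 mm across, at the right-hand end (symbol: broken ring with a bar). All key tops are 8 mm proud of the panel, about 44 mm above the bench. Key centres in the scale's frame, mm: power (-111,-62), zero (-111,-12), hold (-111,36), unit (-111,72). Moves with the key; z axis outward, leaning 10 degrees to the front; x up the slope; y left along the row.
- key_unit_top (a point): Centre of the top of the unit key: square key, 20 mm deep (x) by 22 mm wide (y), at the left-hand end of the row (symbol: two opposed arrows). Axes as for the power key.
- key_zero_top (a point): Centre of the top of the zero key: the wide key, 20 mm deep by 45 mm wide, next to the power key, second from the right (symbol: two arrows pointing at an oval). Axes as for the power key.
- key_hold_top (a point): Centre of the top of the hold key: square, 20 mm by 22 mm, between unit and zero (symbol: two parallel bars). Not to be pressed. The keys are at least 14 mm apart, edge to edge.
- key_power (a joint): How far the power key is pressed in, m: 0 up, 0.006 fully down. Every key is a soft rubber spring key that starts to move at 1.5 N, is 2 mm down at 3.9 N and on its hard stop, 6 mm down, at 8.7 N; it registers when 2 mm or more down for 0.1 s (a press to about 5 N does it) and springs back when let go. More than 15 N on the scale or a key is too hard.
- key_unit (a joint): How far the unit key is pressed in, m (as power).
- key_zero (a joint): How far the zero key is pressed in, m (as power).
- key_hold (a joint): How far the hold key is pressed in, m (as power); must stay up.
- glue_cup: Empty white glue cup without a handle, 84 mm across the rim, 67 mm at the foot, 45 mm tall, standing upright on the pan; 0.10 to 0.20 kg. Origin: centre of its underside. To be left untouched.
- glue_bottle: White squeeze bottle with a nozzle, 60 mm across, 150 mm tall, standing beside the scale. Origin: centre of its underside. Bystander.
- lacquer_tin: Metal tin with a paper band, 74 mm across, 75 mm tall, standing beside the scale. Origin: centre of its underside. Bystander.
- tape_roll: Roll of brown paper tape lying flat, 100 mm across with a 76 mm hole, 24 mm tall, in front of the scale. Origin: centre of its underside. Bystander.

How it is judged:
By the outcome, as a careful person would: the job done as asked, in the order asked, and still so for the second after the job is handed in, with the robot touching nothing.
It also fails if it takes over 45 s, if anything falls off the work surface, if the arm or the gripper's body presses on something with over 40 N, if the wrist force passes 120 N, or if a joint passes its speed limit or range.

## Working session

There is one attempt and no reset: what is moved stays moved. The work goes in short steps, Python scripts to look and compute and a shell command to move; the robot and the scene stay as the last step left them, time stands still between calls to the robot, and variables do not carry over. Pictures are saved under pics/ and viewed, at most 10 in all, crops included, and the job is handed in when it is done.

```bash
mkdir -p pics
python3 - <<'E'
from bench import ctrl
import cv2,numpy as np
for n in("top","scene"):
    im,d=ctrl.get_image(n); cv2.imwrite(f"pics/{n}0.png",im[:,:,::-1]); np.savez(f"{n}0.npz",im=im,d=d,**ctrl.camera_params(n))
s=ctrl.get_state();print(s["time"],s["position"],s["tool_rot"],s["ft_force"])
E
```

```text
0.1 [0.247499   0.60052513 0.23555201] [-6.09883177e-01 -3.08162215e+00  2.70743231e-03] [-0.38516525  0.04478868  0.36579646]
```

View pics/top0.png

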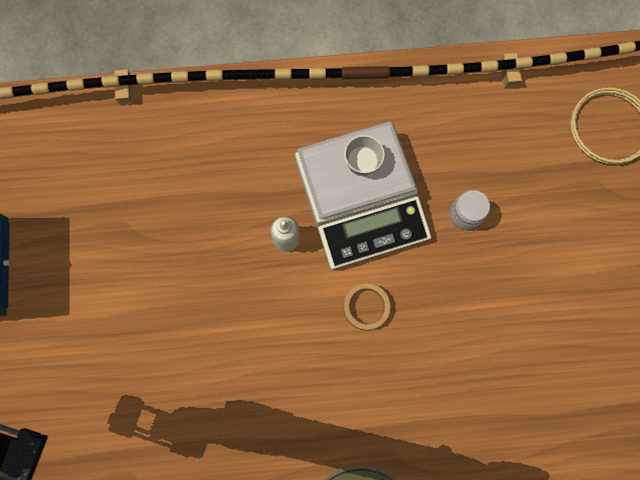

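View pics/scene0.png

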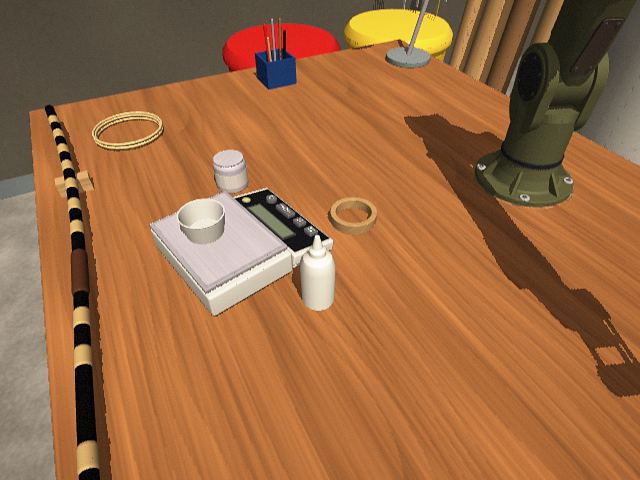

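The top view shows the keys at about unit (347,252), hold (362,247), zero (384,240) and power (406,234). The cup is at (365,155), the bottle at (285,234), the tin at (470,210) and the tape at (368,307).

```bash
cat > h.py <<'E'
import numpy as np
def onplane(px,K,T,z):
    r=np.c_[np.array(px,float),np.ones(len(px))]@np.linalg.inv(K).T@T[:3,:3].T
    o=T[:3,3]; return o+r*((z-o[2])/r[:,2])[:,None]
KEYS={"unit":(-.111,.072),"hold":(-.111,.036),"zero":(-.111,-.012),"power":(-.111,-.062)}
def fit(loc,w):
    "2D rigid fit, loc->w"
    a,b=np.array(loc),np.array(w)[:,:2]; A=(a-a.mean(0))@[1,1j]; B=(b-b.mean(0))@[1,1j]
    th=np.angle((A.conj()*B).sum()); R=np.array([[np.cos(th),-np.sin(th)],[np.sin(th),np.cos(th)]])
    t=b.mean(0)-R@a.mean(0); return th,R,t,np.abs((a@R.T+t-b)).max()
E
python3 - <<'E'
from h import *
from bench import ctrl
from scipy.spatial.transform import Rotation as Ro
f=np.load("top0.npz");K,T=f["mtx"],f["T"]
w=onplane([(347,252),(362,247),(384,240),(406,234)],K,T,.044);print(w.round(3))
th,R,t,e=fit(list(KEYS.values()),w);print("yaw",np.degrees(th),t,e)
for n,p,z in(("cup",(364,154),.121),("bottle",(285,232),.1),("tin",(472,207),.075),("tape",(368,307),.024)):
    x=onplane([p],K,T,z)[0];print(n,x.round(3),"scale frame",((x[:2]-t)@R).round(3))
Rt=Ro.from_rotvec(ctrl.get_state()["tool_rot"]).as_matrix();print(Rt.round(3))
Tw=ctrl.camera_params("wrist")["T"];print((Rt.T@Tw[:3,:3]).round(2),(Rt.T@(Tw[:3,3]-ctrl.get_state()["position"])).round(3))
E
```

```text
[[ 0.556 -0.027  0.044]
 [ 0.564 -0.06   0.044]
 [ 0.575 -0.109  0.044]
 [ 0.584 -0.157  0.044]]
yaw 12.173020108376386 [ 0.67968296 -0.07296946] 0.001370507323323708
cup [ 0.745 -0.077  0.121] scale frame [ 0.063 -0.018]
bottle [0.598 0.101 0.1  ] scale frame [-0.043  0.187]
tin [ 0.623 -0.298  0.075] scale frame [-0.103 -0.208]
tape [ 0.437 -0.061  0.024] scale frame [-0.235  0.063]
[[-0.925  0.381 -0.001]
 [ 0.381  0.925 -0.002]
 [-0.    -0.002 -1.   ]]
[[ 0.   -0.95 -0.3 ]
 [ 1.    0.    0.  ]
 [ 0.   -0.3   0.95]] [ 0.083  0.    -0.149]
```

```bash
python3 -m inch '[[10,-20,0,0,0,-2],[30,-65,0,0,0,-6],[55,-115,0,0,0,-10],[80,-170,0,0,0,-14],[105,-225,0,0,0,-18],[130,-280,0,0,0,-22],[155,-335,0,0,0,-27],[180,-390,0,0,0,-31],[205,-445,0,0,0,-35],[230,-500,0,0,0,-40],[255,-555,0,0,0,-44],[280,-605,0,0,0,-48],[300,-645,-5,0,0,-52],[315,-675,-15,0,0,-54],[322,-690,-25,0,0,-55.4],[322,-690,-30,0,0,-55.4],[322,-690,-30,0,0,-55.4]]' 0 20
python3 - <<'E'
from bench import ctrl
import cv2,numpy as np
s=ctrl.get_state();p=ctrl.camera_params("wrist");im,d=ctrl.get_image("wrist"); cv2.imwrite("pics/w1.png",im[:,:,::-1]); np.savez("w1.npz",im=im,d=d,**p)
print(s["position"],s["tool_rot"],s["ft_force"],s["joint_positions"],s["qd"])
E
```

```text
time: 2.22
position: [0.569, -0.0871, 0.2059]
tool_rot: [-1.968, -2.446, 0.0]
ft_force: [-0.4, -0.6, 0.5]
grip_width: 0.009
grip_force: 0.0
[ 0.56903072 -0.08706176  0.20592339] [-1.96841894e+00 -2.44600893e+00  1.45621585e-04] [-0.3605828  -0.6447148   0.54944165] [-0.41998158  0.19871598  0.60058822  1.70202198 -0.11764685  1.27858218
  0.42114023] [-0.00735838 -0.01452869 -0.00291006 -0.01310706  0.00422616  0.00104264
  0.00077743]
```

View pics/w1.png

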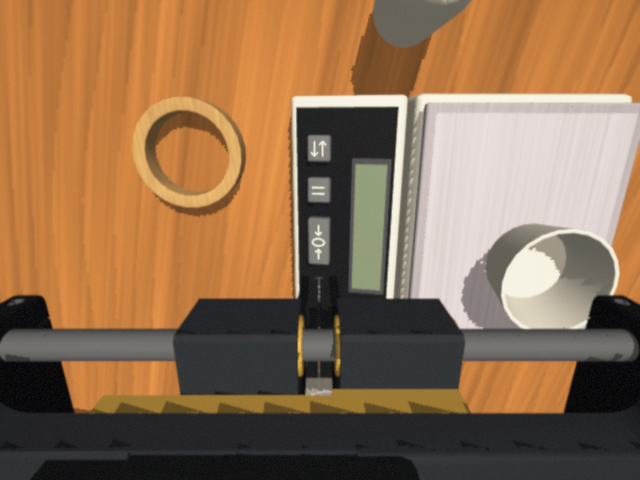

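The wrist view shows unit at (319,149), hold at (319,190) and zero at (319,241). The power key is hidden behind the fingers.

Run:
```python
from h import *
from bench import ctrl
from scipy.spatial.transform import Rotation as Ro
f=np.load("w1.npz");K,T,d=f["mtx"],f["T"],f["d"]
px=[(319.5,149),(319,190),(319.5,241)]
w=onplane(px,K,T,.044);print(w.round(4))
for u,v in px:
    z=np.median(d[int(v)-4:int(v)+5,int(u)-4:int(u)+5]);print((T[:3,:3]@np.linalg.inv(K)@[u*z,v*z,z]+T[:3,3]).round(4))
th,R,t,e=fit([KEYS[k] for k in("unit","hold","zero")],w);print("wrist yaw",np.degrees(th),t,e)
f=np.load("top0.npz");w2=onplane([(347,252),(362,247),(384,240),(406,234)],f["mtx"],f["T"],.044)
th,R,t,e=fit(list(KEYS.values())[:3]+list(KEYS.values()),np.r_[w,w2]);print("both yaw",np.degrees(th),t,e)
s=ctrl.get_state();Rt=Ro.from_rotvec(s["tool_rot"]).as_matrix()
print("tool y yaw",np.degrees(np.arctan2(Rt[1,1],Rt[0,1])))
n=np.r_[R@[-np.sin(.1745),0],np.cos(.1745)]
for k,v in KEYS.items():
    c=np.r_[R@v+t,.044]; print(k,c.round(4),"TCP 20mm above key (tip):",(c+n*.034).round(4),"shift",((c+n*.034-s["position"])*1e3).round(1))
print("n",n.round(3),"row",np.r_[R@[0,1]].round(3))
```

```text
[[ 0.5564 -0.0252  0.044 ]
 [ 0.5636 -0.0598  0.044 ]
 [ 0.5742 -0.1061  0.044 ]]
[ 0.5564 -0.0251  0.0451]
[ 0.5635 -0.0596  0.0453]
[ 0.5741 -0.1057  0.0453]
wrist yaw 12.471599892423642 [ 0.68000866 -0.07097143] 0.0005492204725207894
both yaw 12.15402315753779 [ 0.67980737 -0.07240788] 0.001389199383112591
tool y yaw 12.366471642490422
unit [ 0.5561 -0.0254  0.044 ] TCP 20mm above key (tip): [ 0.5504 -0.0266  0.0775] shift [ -19.    60.4 -129. ]
hold [ 0.5637 -0.0606  0.044 ] TCP 20mm above key (tip): [ 0.5579 -0.0618  0.0775] shift [ -11.4   25.2 -129. ]
zero [ 0.5738 -0.1075  0.044 ] TCP 20mm above key (tip): [ 0.5681 -0.1088  0.0775] shift [  -1.3  -21.7 -129. ]
power [ 0.5843 -0.1564  0.044 ] TCP 20mm above key (tip): [ 0.5786 -0.1576  0.0775] shift [   9.2  -70.6 -129. ]
n [-0.17  -0.037  0.985] row [-0.211  0.978]
```

```bash
python3 -m inch '[[2,-15,-5,0.5,-2.5,0],[5,-40,-25,1,-5,0],[8,-62,-55,1.6,-7.5,0],[9,-70,-85,2.1,-9.8,0],[9,-70,-110,2.1,-9.8,0],[9,-70,-123,2.1,-9.8,0],[9,-70,-129,2.1,-9.8,0],[9,-70,-129,2.1,-9.8,0]]'
python3 - <<'E'
from bench import ctrl
import cv2
s=ctrl.get_state();im,d=ctrl.get_image("top"); cv2.imwrite("pics/t2.png",cv2.resize(im[180:290,270:450,::-1],None,fx=4,fy=4))
print(s["position"],s["tool_rot"],s["ft_force"])
E
```

```text
time: 3.28
position: [0.5792, -0.1584, 0.078]
tool_rot: [1.898, 2.355, 0.207]
ft_force: [1.0, -0.4, 0.1]
grip_width: 0.006
grip_force: 0.0
[ 0.57917158 -0.15844254  0.07803082] [1.89755191 2.35460223 0.20678216] [ 0.99663861 -0.35027747  0.10170424]
```

```bash
python3 -m inch '[[1,0.2,-6,0,0,0],[2,0.4,-12,0,0,0],[2.9,0.6,-17,0,0,0],[3.2,0.7,-19,0,0,0],[3.6,0.8,-21,0,0,0],[3.6,0.8,-21,0,0,0]]'
```

```text
time: 4.08
position: [0.5819, -0.1581, 0.0566]
tool_rot: [1.9, 2.355, 0.206]
ft_force: [-2.8, 1.2, 3.4]
grip_width: 0.006
grip_force: 2.0
```

```bash
python3 -m inch '[[0.1,0,-0.8,0,0,0],[0.3,0.1,-1.5,0,0,0],[0.3,0.1,-1.5,0,0,0],[0.3,0.1,-1.5,0,0,0]]'
python3 - <<'E'
from bench import ctrl
import cv2
im,d=ctrl.get_image("scene"); cv2.imwrite("pics/s3.png",cv2.resize(im[150:290,210:370,::-1],None,fx=4,fy=4))
E
```

```text
time: 4.58
position: [0.5822, -0.1581, 0.0551]
tool_rot: [1.9, 2.354, 0.206]
ft_force: [-4.7, 0.5, 4.9]
grip_width: 0.009
grip_force: 2.9
```

View pics/s3.png

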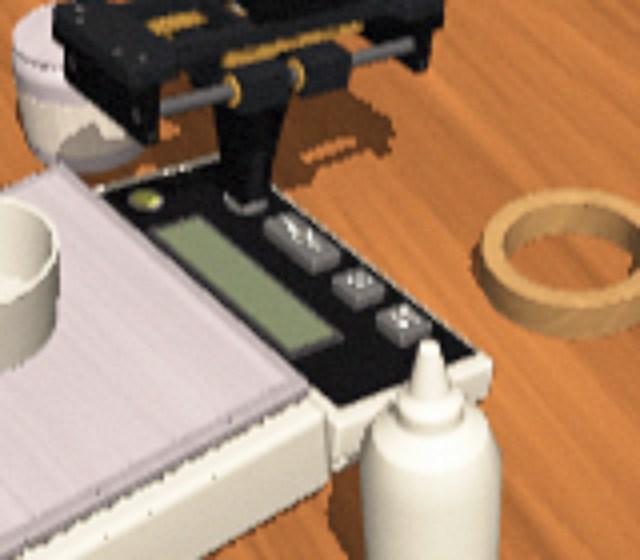

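The power key is about 3.5 mm down at about 5.6 N along its normal, so it has registered. Next I release it and move over the unit key.

```bash
python3 -m inch '[[-1,-0.2,6,0,0,0],[-2.5,-0.6,14,0,0,0],[-4,-1,22.5,0,0,0],[-7,10,26,0,0,0],[-13,40,28,0,0,0],[-20,75,28,0,0,0],[-27,108,28,0,0,0],[-31,126,26,0,0,0],[-32,130,23,0,0,0],[-32,130,22.5,0,0,0],[-32,130,22.5,0,0,0]]'
python3 - <<'E'
from bench import ctrl
import cv2
im,d=ctrl.get_image("wrist"); cv2.imwrite("pics/w4.png",im[:,:,::-1])
im,d=ctrl.get_image("scene"); cv2.imwrite("pics/s4.png",cv2.resize(im[150:290,210:370,::-1],None,fx=4,fy=4))
print(ctrl.get_state()["ft_force"])
E
```

```text
time: 6.0
position: [0.5507, -0.0292, 0.0776]
tool_rot: [1.901, 2.352, 0.206]
ft_force: [0.0, 0.3, -0.7]
grip_width: 0.007
grip_force: 0.0
[-0.65721185 -0.86492737  0.17136068]
```

View pics/s4.png

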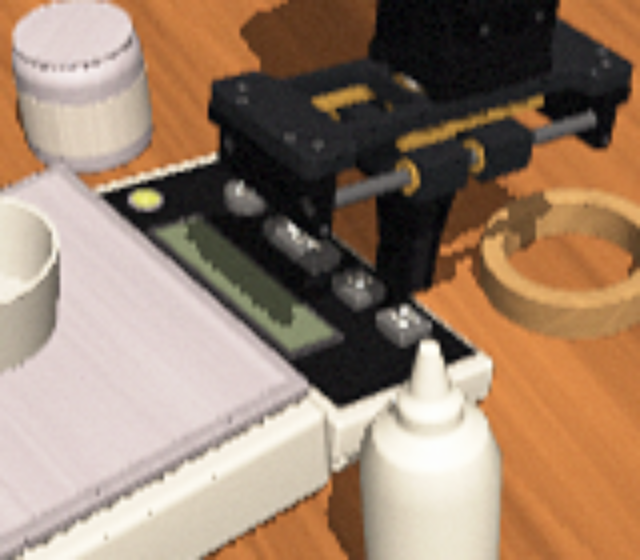

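The fingertips hover by the unit key and everything around the scale is in its place. I shift 2.5 mm left and press.

```bash
python3 -m inch '[[0.5,2.6,-6,0,0,0],[1.5,2.9,-12,0,0,0],[2.4,3.1,-17,0,0,0],[2.8,3.2,-19,0,0,0],[3.1,3.3,-21,0,0,0],[3.3,3.4,-22.2,0,0,0],[3.3,3.4,-22.2,0,0,0],[3.3,3.4,-22.2,0,0,0]]'; python3 -c "
from bench import ctrl;s=ctrl.get_state();print(s['ft_force'],s['position'])"
```

```text
time: 7.1
position: [0.5534, -0.0249, 0.0553]
tool_rot: [1.9, 2.354, 0.205]
ft_force: [-4.5, -0.4, 4.4]
grip_width: 0.004
grip_force: 2.8
[-4.46764689 -0.40322235  4.40459016] [ 0.55336308 -0.02487184  0.05533971]
```

```bash
python3 -m inch '[[0.1,0,-0.6,0,0,0],[0.1,0,-0.6,0,0,0],[-1,-0.2,6,0,0,0],[-2.5,-0.6,14,0,0,0],[-3.5,-1,22.5,0,0,0],[-2,-10,26,0,0,0],[4,-32,28,0,0,0],[10,-60,28,0,0,0],[14,-80,26,0,0,0],[15,-84,22.5,0,0,0],[15,-84,22.5,0,0,0],[15,-84,22.5,0,0,0]]'
python3 - <<'E'
from bench import ctrl
import cv2
im,d=ctrl.get_image("wrist"); cv2.imwrite("pics/w5.png",im[:,:,::-1])
E
```

```text
time: 8.6
position: [0.5687, -0.1075, 0.0777]
tool_rot: [1.898, 2.356, 0.206]
ft_force: [0.5, 0.7, -0.2]
grip_width: 0.003
grip_force: 0.0
```

View pics/w5.png

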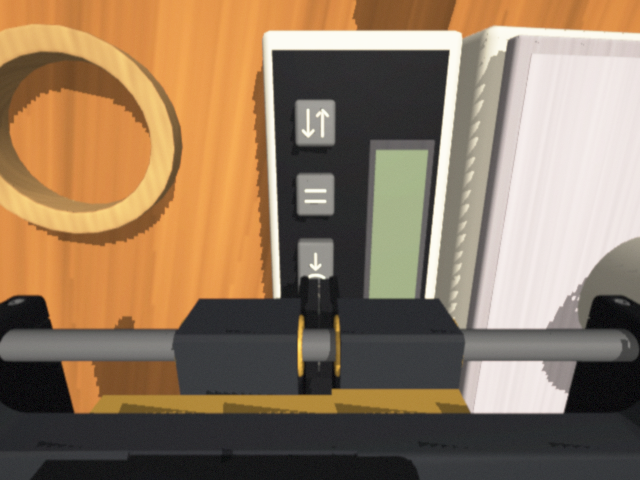

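The fingertip at (318,285) lines up with the zero key at (316,260), and unit and hold are both up. Pressing zero now.

```bash
python3 -m inch '[[0.8,-0.8,-6,0,0,0],[1.7,-0.6,-12,0,0,0],[2.4,-0.4,-17,0,0,0],[2.8,-0.3,-19,0,0,0],[3.1,-0.2,-21,0,0,0],[3.4,-0.2,-22.6,0,0,0],[3.4,-0.2,-22.6,0,0,0],[3.4,-0.2,-22.6,0,0,0]]'; python3 -c "
from bench import ctrl;s=ctrl.get_state();print(s['ft_force'],s['position'])"
```

```text
time: 9.65
position: [0.5717, -0.1088, 0.0553]
tool_rot: [1.9, 2.355, 0.206]
ft_force: [-5.1, 1.2, 4.5]
grip_width: 0.003
grip_force: 2.8
[-5.11418667  1.19556618  4.5329213 ] [ 0.57167298 -0.10875838  0.05529534]
```

```bash
python3 -m inch '[[0.1,0,-0.5,0,0,0],[0.1,0,-0.5,0,0,0],[-1,-0.2,6,0,0,0],[-2.5,-0.6,14,0,0,0],[-3.9,-1,22.5,0,0,0],[-6,-1,40,0,0,0],[-12,-1,75,0,0,0],[-18,-1,110,0,0,0],[-22,-1,135,0,0,0],[-22,-1,140,0,0,0],[-22,-1,140,0,0,0],[-22,-1,140,0,0,0]]'
python3 - <<'E'
from bench import ctrl
import cv2,numpy as np
im,d=ctrl.get_image("top"); cv2.imwrite("pics/t6.png",im[:,:,::-1])
a=np.load("top0.npz")["im"]
for n,(x0,x1,y0,y1) in dict(bottle=(265,305,210,260),tin=(445,495,185,235),cup=(340,390,130,180)).items():
    print(n,cv2.phaseCorrelate(*(np.float64(cv2.cvtColor(i[y0:y1,x0:x1],6)) for i in (a,im))))
E
```

```text
time: 11.15
position: [0.5496, -0.1097, 0.194]
tool_rot: [1.9, 2.355, 0.204]
ft_force: [-0.2, -0.4, -0.5]
grip_width: 0.003
grip_force: 0.0
bottle ((-0.10699696973652806, -0.025085368755110693), 0.9661464015001033)
tin ((-0.8464986075220118, 1.4687828241359107), 0.11041005907036443)
cup ((-0.028393251665342234, 0.006633508711566094), 0.9839373962978675)
```

View pics/t6.png

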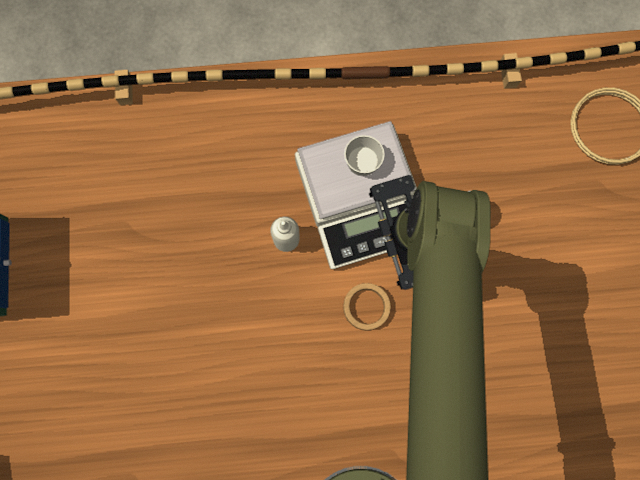

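The scale, cup, bottle and tape haven't moved; the tin is only hidden under the arm, and the robot is clear of everything. Handing in.

```bash
python3 -c "
from bench import ctrl;print(ctrl.close_job())"
```

```text
the job is handed in; nothing more can be done
None
```

I pressed power, unit and zero in that order, each to about 5–6 N and let up before the next, without touching hold, the pan or the cup; the display gave no confirmation, so registering is judged from force, and the job is handed in.

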